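# Close up a terminal row on a DIN rail and lock it

### The arm

A 6-joint arm with a two-finger parallel gripper is mounted at the origin on a cart in front of the work surface, level with it; the furniture and walls round the work are solid. World frame = base frame: x ahead of the robot, y to its left, z up, the work surface at z = 0. Lengths are in m, angles in rad, forces in N, time in s.
With the tool pointing down it reaches from about 0.375 to 0.975 m from the base axis. Payload 3.8 kg.
Tool frame: the origin (TCP) lies midway between the tips of the shut fingers; the grasp point (between the pads) lies 19 mm behind it; z points along the fingers, y is the line along which they close (so a half turn about z gives the same grasp; the last joint's range is limited). The gripper opens to 85 mm and grips with 20 to 120 N. Pads are 22 mm wide; open, the fingers measure 114 mm over their backs; the gripper's body (76 mm by 85 mm) begins 54 mm behind the grasp point. The pads swing forward as they close: fully open they stand 13 mm farther back than shut.
Start: joints at [-1.372, 0.264, 1.604, -0, 1.274, -0.037], TCP at [0.158, -0.656, 0.231] pointing down, gripper open.
Joint ranges: [-2.63, 2.63], [-0.94, 2.18], [0.31, 2.57], [-1.31, 4.45], [0, 2.66], [-2.55, 2.55]. Speed limits (rad/s): [2.57, 2.57, 3.14, 3.14, 3.14, 3.14].

### API

Orientations are given as a rotation vector (axis times angle).
In Python, from workcell import bot gives the robot as it stands.
- The arm moves only by the tool step_arm, never from a script. Its argument "motion" is a list of rows, each a list of 5 numbers: the finger opening in cm, from 0 to 8.54, then the shift along the tool's x, y, z in cm, then the turn about the tool's z in degrees. In form: [[claw, dx, dy, dz, twist], ...]. A call has 1 to 20 rows; each row is the pose to reach, as a shift and turn from the pose commanded when the call began, along the tool's axes at that moment; what a row does not reach only later rows make up. A row lasts 1/10 s, in which the tool goes at most 50 mm and 8.59 degrees, less where a joint would pass 70% of its speed; a pose out of reach is approached as far as the arm can. A call with a gripper value outside its range is refused whole. The fingers move at their own pace and stop on an object; "force" is the grip in N (left out, the last holds). Time passes only in rows, so rows that repeat a pose let the fingers close. It gives the time, the measured TCP pose, the force, the opening and the grip force at its end, in the units of the state.
- bot.read_state(): the state, without advancing time (a new reading comes with each control period).
- bot.read_camera(name): name is "scene" or "top" or "wrist"; returns (picture, depth): 480x640x3 uint8, red, green, blue; 480x640 float32, m along the optical axis (not along the pixel's ray), 0 where there is no reading.
- bot.calibration(name): a dict with "mtx" (3x3 intrinsics, pixels), "origin" and "orientation" of the camera in the world; the wrist camera has in their place "T_tool_cam" (4x4, takes a point from camera to tool coordinates, whose origin is the TCP and whose axes are the flange's). Camera axes: x right, y up, looking along -z (the intrinsics and any distortion apply to the point x, -y, -z); pixel columns grow to the right and rows downward; lengths in m; the calibration is good to about 2 mm. The wrist camera is an equidistant fisheye: a pixel r from the principal point sees the ray r / f radians off the axis. A picture is of the moment at which its call begins: read the wrist's pose just before it. calibration takes no time and is no camera call.
- bot.finish_job(): hands the job in; it is judged then, once.
The state is a dict: "time": time; "q": joint angles; "joint_vel": joint speeds; "joint_torque": joint torques, N m; "tool_pos": TCP position; "tcp_rot": TCP orientation; "wrist_force": force on the tool from outside, world axes, zero at the start; "torque": the same for the moment, N m; "width": opening from 0.0 (shut) to 1.0 (fully open); "grip_force": force on a finger pad.
Only numpy, scipy, OpenCV 4.12 (cv2) and the standard library are available. Lean on these libraries where they do the work, as an engineer would, in place of code of your own. Each camera call takes 0.05 s, during which the arm holds its last target. There are 200 camera calls.

### The job

The terminal blocks on the DIN rail have to sit tight before wiring. With the fingertips push the end clamp, and with it the whole row of blocks as one train, along the rail until the first block is right up against the fixed end stop and no gaps are left; then press the clamp's cam lever down flat to lock the row. Only push and press, gently: grip nothing, lift nothing off the rail and leave the other things where they lie.

Things in the scene. Friction and masses are not known exactly. Their poses are not given: they have to be found in the camera images.
- rail_panel: White mounting panel, 320 x 160 x 12 mm, fixed on the bench. Origin: centre of its underside; x runs along the rail towards the end stop, y across, z up. The steel DIN rail is 300 mm long, centred on y = 0, 35 mm wide over its two lips, lips' top at z = 27 mm. A grey slotted duct, 26 mm wide, up to z = 40 mm, stands parallel to it at y = -62 mm.
- stop_face (a point): Centre of the face of the fixed steel end stop that the row comes up against: 128 mm along the rail from the panel's origin, 43 mm above the bench. The stop is 18 mm along the rail, 48 mm across, 59 mm high over the bench.
- block_1: Grey terminal block 1 of five (1 is nearest the end stop, 5 next to the end clamp); 14 mm along the rail, 52 mm across, its top 35 mm above the lips. Jaws hold it round both lips with 0.6 mm play: it only slides along. Origin: its middle at the height of the lips' top; axes as the panel's. About 45 g. Home at panel x = 121 mm.
- block_2: Grey terminal block 2 of five (1 is nearest the end stop, 5 next to the end clamp); 14 mm along the rail, 52 mm across, its top 35 mm above the lips. Jaws hold it round both lips with 0.6 mm play: it only slides along. Origin: its middle at the height of the lips' top; axes as the panel's. About 45 g. Home at panel x = 107 mm.
- block_3: Grey terminal block 3 of five (1 is nearest the end stop, 5 next to the end clamp); 14 mm along the rail, 52 mm across, its top 35 mm above the lips. Jaws hold it round both lips with 0.6 mm play: it only slides along. Origin: its middle at the height of the lips' top; axes as the panel's. About 45 g. Home at panel x = 93 mm.
- block_4: Grey terminal block 4 of five (1 is nearest the end stop, 5 next to the end clamp); 14 mm along the rail, 52 mm across, its top 35 mm above the lips. Jaws hold it round both lips with 0.6 mm play: it only slides along. Origin: its middle at the height of the lips' top; axes as the panel's. About 45 g. Home at panel x = 79 mm.
- block_5: Grey terminal block 5 of five (1 is nearest the end stop, 5 next to the end clamp); 14 mm along the rail, 52 mm across, its top 35 mm above the lips. Jaws hold it round both lips with 0.6 mm play: it only slides along. Origin: its middle at the height of the lips' top; axes as the panel's. About 45 g. Home at panel x = 65 mm.
- end_clamp: Aluminium end clamp behind the row, 120 g, 40 mm along the rail, 44 mm across, hooked round the lips. Origin: its middle at the height of the lips' top; axes as the panel's. Its front wall (x = +20 mm, 32 mm high) meets block 5; its flat back (x = -20 mm) is the face to push. Home at panel x = 38 mm; it starts 50 to 99 mm short of that. The row slides with 1 to 4 N.
- clamp_back (a point): Centre of the end clamp's flat back face, 6.5 mm above the lips' top; the face reaches from 0 to 13 mm above the lips and 22 mm to each side. Axes as the clamp's.
- clamp_lever (a joint): Dark steel cam lever on the clamp, rad: 0 = standing up at 40 degrees (starts 0 to 0.12), 0.70 = flat, 0.75 = its limit. Its hinge lies along the rail at clamp x = -5, y = -21, z = -7 mm. Pressed from above it swings down over the clamp towards +y, needs 2 to 4 N at the pad and stays where it is left. In the last 15 degrees its sprung cam bites on the lip, so that the clamp no longer slides freely.
- lever_pad (a point): Top of the thumb pad (16 x 15 mm) at the lever's free end, which is 39 mm out from the hinge and, when flat, 23 mm above it. It moves on an arc: open 36 mm above the lips at clamp y = -6 mm, flat 16 mm above the lips at clamp y = +18 mm. Along the rail 20 mm are free from its middle to the clamp's front wall; behind it is open.
- driver_teal: Loose screwdriver with a teal handle, 140 mm long, lying on the panel beside the rail. Leave it.
- relay_block: Loose light-blue relay, 12 x 29 x 18 mm, standing on the panel beside the rail near the end stop. Leave it.
- cutters_side: Side cutters with yellow handles, 105 mm long, on the bench right of the panel. Leave them.
- flux_tin: Round red and white tin, 56 mm, 19 mm high, on the bench left of the panel. Leave it.

How it is judged:
On the way, in this order (a step that is already met when the one before it is completed fails the run):
1. the whole row is home against the end stop, with the lever still up (x of end_clamp in the frame of rail_panel above 0.035 m and x of block_1 in the frame of rail_panel above 0.118 m and x of block_2 in the frame of rail_panel above 0.104 m and x of block_3 in the frame of rail_panel above 0.09 m and x of block_4 in the frame of rail_panel above 0.076 m and x of block_5 in the frame of rail_panel above 0.062 m and value of joint clamp_lever below 0.35 rad), for 0.2 s.
2. the cam lever is pressed down flat (value of joint clamp_lever above 0.64 rad), for 0.2 s.
At the end, for the whole second after the job is handed in: All five blocks and the end clamp are within 3 mm of their home places along the rail (no more than 3 mm of gaps over the whole row), seated on the rail and upright within 5 degrees, the lever is flat (at 0.64 rad or more), and everything is at rest and released (x of end_clamp in the frame of rail_panel above 0.035 m and x of block_1 in the frame of rail_panel above 0.118 m and x of block_2 in the frame of rail_panel above 0.104 m and x of block_3 in the frame of rail_panel above 0.09 m and x of block_4 in the frame of rail_panel above 0.076 m and x of block_5 in the frame of rail_panel above 0.062 m and z of each of block_1, block_2, block_3, block_4, block_5, end_clamp in the frame of rail_panel below 0.03 m and angle between each of block_1, block_2, block_3, block_4, block_5, end_clamp's own z axis and vertical below 0.09 rad and value of joint clamp_lever above 0.64 rad and linear speed of each of block_1, block_2, block_3, block_4, block_5, end_clamp below 0.01 m/s); the robot touches nothing.
It fails at once if a block or the clamp is lifted or prised off the rail (z of any of block_1, block_2, block_3, block_4, block_5, end_clamp in the frame of rail_panel above 0.033 m).
It fails at once if a block, or the clamp while its lever is up, is gripped or forced instead of gently pushed (more than 38 N from the fingers) (contact force between the fingers and block_1 above 38 N or contact force between the fingers and block_2 above 38 N or contact force between the fingers and block_3 above 38 N or contact force between the fingers and block_4 above 38 N or contact force between the fingers and block_5 above 38 N or (contact force between the fingers and end_clamp above 38 N and value of joint clamp_lever below 0.35 rad)).
It fails at once if the lever is forced (more than 80 N from the fingers) (contact force between the fingers and end_clamp above 80 N).
It fails at once if the screwdriver, relay or flux tin is moved by more than 20 mm (distance of any of driver_teal, relay_block, flux_tin from where it was at the start of the episode above 0.02 m).
It also fails if it takes over 42 s, if anything falls off the work surface, if the arm or the gripper's body presses on something with over 40 N, if the wrist force passes 120 N, or if a joint passes its speed limit or range.

## Working session

There is one attempt and no reset: what is moved stays moved. The work goes in short steps, Python scripts to look and compute and a tool call to move; the robot and the scene stay as the last step left them, time stands still between calls to the robot, and variables do not carry over. Pictures are saved under pics/ and viewed, at most 10 in all, crops included, and the job is handed in when it is done.

Besides the shell and the picture viewer there is one more tool, called in YAML: its name, and indented under it one key for each argument. step_arm: Moves the arm, as the interface text tells. Its arguments: {"type":"object","properties":{"motion":{"type":"array","items":{"type":"array","items":{"type":"number"}}},"force":{"type":"number"}},"required":["motion"]}

```bash
mkdir -p pics; cat > h.py <<'E'
import numpy as np, cv2
from scipy.spatial.transform import Rotation as R
from workcell import bot
def cam(name):
    p,d=bot.read_camera(name); c=bot.calibration(name); return p,d,c
def w(c,d,u,v):
    K=np.array(c["mtx"]); z=d[v,u]
    p=np.array([(u-K[0,2])/K[0,0]*z,-(v-K[1,2])/K[1,1]*z,-z])
    o=np.array(c["orientation"]); M=R.from_rotvec(o).as_matrix() if o.size==3 else o
    return M@p+np.array(c["origin"])
E
python3 - <<'E'
from h import *
s=bot.read_state();print(s)
for n in("top","scene"):
    p,d,c=cam(n);print(c);cv2.imwrite(f"pics/{n}.png",p[...,::-1]);np.savez(f"{n}.npz",p=p,d=d)
E
```

```text
{'time': 0.0, 'q': array([-1.37190814e+00,  2.64757657e-01,  1.60541034e+00,  2.76917008e-05,
        1.27371725e+00, -3.69130152e-02]), 'joint_vel': array([ 0.0028514 , -0.00037742, -0.00254194, -0.00031522, -0.00167858,
        0.00077063]), 'joint_torque': array([-4.23477431e-04, -5.15107834e+01, -3.67316115e+01, -7.56588383e-05,
        1.29364451e-02, -2.58335041e-05]), 'tool_pos': array([ 0.15754417, -0.65558036,  0.22993939]), 'tcp_rot': array([-3.11751315e+00, -3.69256414e-01,  2.49709406e-04]), 'wrist_force': array([-0.45125889, -0.31276084,  0.08564727]), 'torque': array([-0.06042899, -0.00207657,  0.00960322]), 'grip_force': 0.0, 'width': 1.0000132457791844}
{'mtx': array([[534.38275049,   0.        , 319.45269099],
       [  0.        , 534.38275049, 235.30105916],
       [  0.        ,   0.        ,   1.        ]]), 'origin': array([ 0.40006966, -0.03531084,  1.10139137]), 'orientation': array([ 0.12142164, -0.0873703 , -1.58327487])}
{'mtx': array([[587.14572812,   0.        , 323.4034959 ],
       [  0.        , 587.14572812, 247.26757402],
       [  0.        ,   0.        ,   1.        ]]), 'origin': array([-0.24986818,  0.54604357,  0.73884016]), 'orientation': array([ 0.54615437, -1.04218447, -2.00151167])}
```

View pics/top.png

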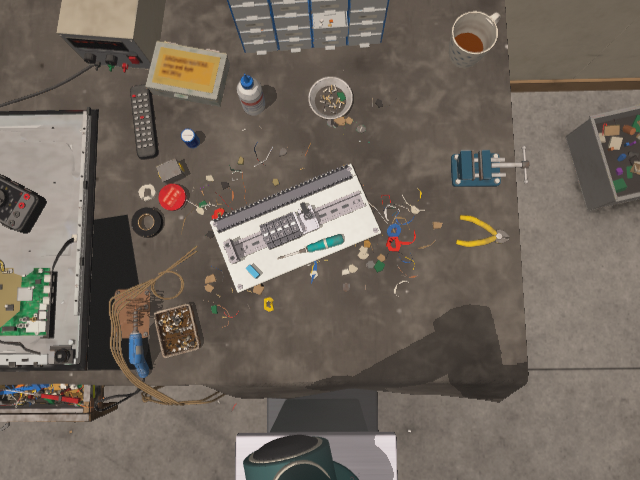

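View pics/scene.png

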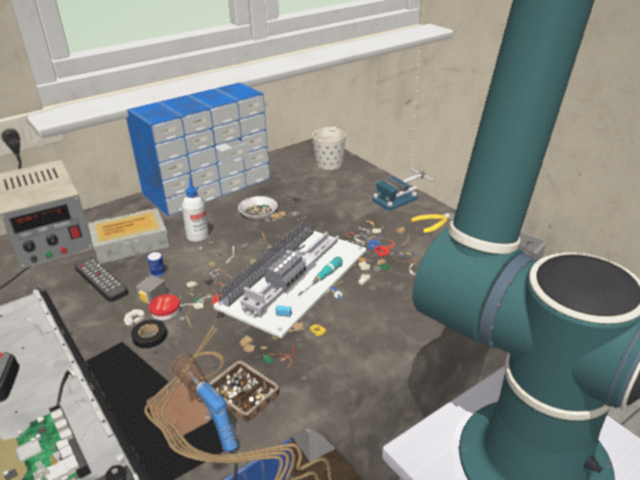

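The top view shows the panel from (211,220) to (380,231), with the end stop at left (233,250), the blocks near (282,230) and the clamp near (305,217). I'll enlarge that area.

```bash
python3 - <<'E'
from h import *
f=np.load("top.npz");p,d=f["p"],f["d"];c=bot.calibration("top")
cv2.imwrite("pics/crop.png",cv2.resize(p[155:300,200:390,::-1],None,fx=4,fy=4,interpolation=cv2.INTER_CUBIC))
for u,v in[(214,223),(350,169),(376,230),(243,287),(233,250),(300,280)]:print(u,v,w(c,d,u,v).round(4))
E
```

```text
214 223 [0.574  0.2042 0.0182]
350 169 [ 0.6839 -0.0784  0.0136]
376 230 [ 0.5541 -0.1287  0.0165]
243 287 [0.4421 0.1449 0.0097]
233 250 [0.513  0.157  0.0586]
300 280 [4.551e-01 2.890e-02 2.000e-04]
```

View pics/crop.png

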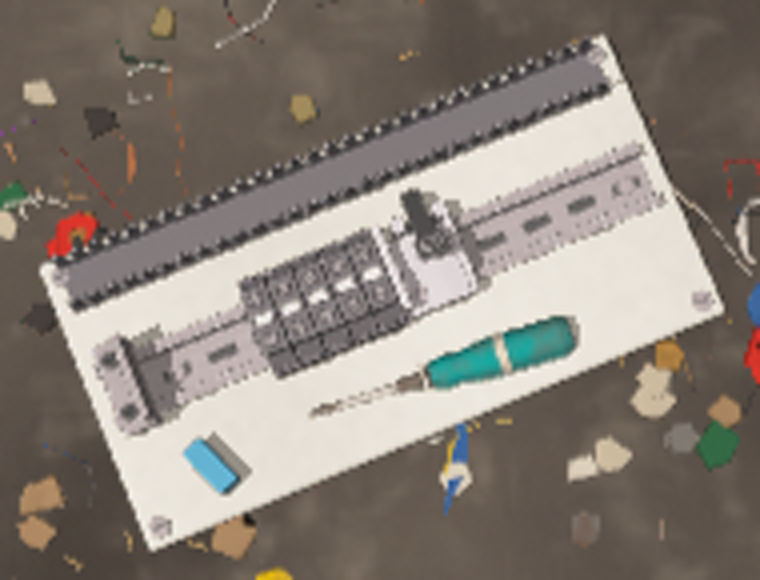

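The enlarged crop shows the panel corners at (40,265), (603,37), (722,312) and (152,550). The clamp's back edge runs from (458,198) to (485,290), and the row sits about 70 mm from the stop. Next I'll fit the panel pose and the clamp x.

```bash
cat >> h.py <<'E'
def ray(c,u,v,z):
    K=np.array(c["mtx"]);M=R.from_rotvec(c["orientation"]).as_matrix()
    r=M@np.array([(u-K[0,2])/K[0,0],-(v-K[1,2])/K[1,1],-1]);o=np.array(c["origin"])
    return o+r*(z-o[2])/r[2]
E
python3 - <<'E'
from h import *
c=bot.calibration("top")
cr=lambda u,v,z:ray(c,200+(u+.5)/4-.5,155+(v+.5)/4-.5,z)[:2]
P=np.array([[.16,-.08],[-.16,-.08],[-.16,.08],[.16,.08]])
W=np.array([cr(*q,.012) for q in[(40,265),(603,37),(722,312),(152,550)]])
print(np.linalg.norm(W-np.roll(W,-1,0),axis=1))
z=W@[1,1j];p=P@[1,1j];a=np.vdot(p,z-z.mean());th=np.angle(a);o=z.mean()
print("origin",o,"yaw",np.degrees(th))
pan=lambda q:(lambda t:(round(t.real*1e3,1),round(t.imag*1e3,1)))((complex(*q)-o)*np.exp(-1j*th))
for n,q in dict(backy22=((485,290),.040),backy_22=((458,198),.040),stopfront=((158,425),.059),stopf2=((122,337),.059),blk1=((280,377),.05),railend=((665,200),.027),railend2=((642,150),.027),padlever=((432,240),.062)).items():print(n,pan(cr(*q[0],q[1])))
s=bot.read_state();M=R.from_rotvec(s["tcp_rot"]).as_matrix();print(M.round(3))
u=np.exp(1j*th)
t=o+u*(-.10)
print("target over x=-100:",t, "tool xaxis deg",np.degrees(np.arctan2(M[1,0],M[0,0])))
np.save("panel.npy",[o.real,o.imag,th])
E
```

```text
[0.31609336 0.15721989 0.3154726  0.15931398]
origin (0.5639368588319799+0.03835340774253061j) yaw 111.66980598611899
backy22 (np.float64(-48.8), np.float64(25.3))
backy_22 (np.float64(-54.2), np.float64(-23.3))
stopfront (np.float64(125.6), np.float64(28.2))
stopf2 (np.float64(126.3), np.float64(-19.2))
blk1 (np.float64(62.0), np.float64(27.9))
railend (np.float64(-151.8), np.float64(15.9))
railend2 (np.float64(-151.2), np.float64(-12.6))
padlever (np.float64(-33.3), np.float64(-4.6))
[[ 0.972  0.234 -0.   ]
 [ 0.234 -0.972  0.002]
 [ 0.    -0.002 -1.   ]]
target over x=-100: (0.6008625655386624-0.05457932160624113j) tool xaxis deg 13.510516092237228
```

```bash
cat >> h.py <<'E'
def go(px,py,z):
    a,b,th=np.load("panel.npy");t=complex(a,b)+np.exp(1j*th)*complex(px,py)
    s=bot.read_state();M=R.from_rotvec(s["tcp_rot"]).as_matrix()
    print("cm",(M.T@(np.array([t.real,t.imag,z])-s["tool_pos"])*100).round(2),"twist",np.degrees(np.arctan2(M[1,0],M[0,0]))-(np.degrees(th)-90))
def at():
    a,b,th=np.load("panel.npy");s=bot.read_state();q=s["tool_pos"]
    t=(complex(q[0],q[1])-complex(a,b))*np.exp(-1j*th);f=(complex(*s["wrist_force"][:2]))*np.exp(-1j*th)
    print("t",s["time"],"panel",t,"z",q[2],"f",f,s["wrist_force"][2])
E
python3 -c "
from h import *
go(-.095,.0015,.14);print(bot.calibration('wrist'))"
```

```text
cm [ 56.93 -48.55   9.11] twist -8.159289893881759
{'mtx': array([[371.64829954,   0.        , 323.57342383],
       [  0.        , 371.64829954, 238.50629333],
       [  0.        ,   0.        ,   1.        ]]), 'T_tool_cam': array([[ 1.63509863e-03,  9.64825087e-01,  2.62887577e-01,
         6.63603822e-02],
       [ 9.99998078e-01, -1.86205552e-03,  6.14187991e-04,
        -8.05190903e-04],
       [ 1.08209524e-03,  2.62886067e-01, -9.64826277e-01,
        -1.43015361e-01],
       [ 0.00000000e+00,  0.00000000e+00,  0.00000000e+00,
         1.00000000e+00]])}
```

step_arm:
  motion:
    - [0,56.9,-48.5,0,-8.16]
    - [0,56.9,-48.5,0,-8.16]
    - [0,56.9,-48.5,0,-8.16]
    - [0,56.9,-48.5,0,-8.16]
    - [0,56.9,-48.5,0,-8.16]
    - [0,56.9,-48.5,0,-8.16]
    - [0,56.9,-48.5,0,-8.16]
    - [0,56.9,-48.5,0,-8.16]
    - [0,56.9,-48.5,0,-8.16]
    - [0,56.9,-48.5,0,-8.16]
    - [0,56.9,-48.5,0,-8.16]
    - [0,56.9,-48.5,0,-8.16]
    - [0,56.9,-48.5,0,-8.16]
    - [0,56.9,-48.5,0,-8.16]
    - [0,56.9,-48.5,0,-8.16]
    - [0,56.9,-48.5,0,-8.16]
    - [0,56.9,-48.5,9,-8.16]
    - [0,56.9,-48.5,9,-8.16]
    - [0,56.9,-48.5,9,-8.16]
    - [0,56.9,-48.5,9,-8.16]
  force: 40

```text
time: 2.1
tool_pos: [0.5965, -0.0522, 0.1406]
tcp_rot: [-3.085, -0.59, 0.004]
wrist_force: [0.8, -0.2, 0.7]
width: 0.001
grip_force: 0.0
```

```bash
python3 - <<'E'
from h import *
at();go(-.095,.0015,.14)
p,d,c=cam("wrist");cv2.imwrite("pics/w1.png",p[...,::-1]);np.savez("w1.npz",p=p,d=d)
E
```

```text
t 2.1 panel (-0.09620699542878954+0.0031894722092293167j) z 0.14059477444761384 f (-0.4424768768856696-0.6393555145447063j) 0.7216810132190135
cm [ 0.17 -0.12  0.06] twist -0.03002495949330708
```

View pics/w1.png

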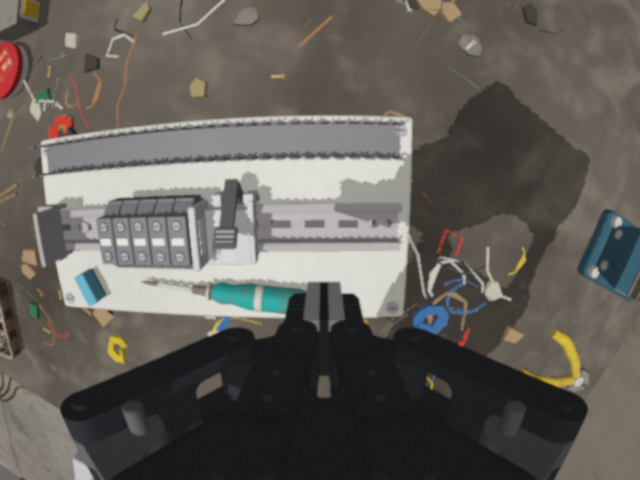

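The wrist view shows the clamp at (235,235) with the lever pad at (225,235). The clamp's back edge is at column 257, and the rail end is at column 402, rows 207–246.

```bash
cat >> h.py <<'E'
def wp(px,z,s):
    c=bot.calibration("wrist");K=np.array(c["mtx"]);T=np.array(c["T_tool_cam"])
    a=np.array([(px[0]-K[0,2]),(px[1]-K[1,2])])/K[0,0];r=np.hypot(*a)
    v=np.array([a[0]/r*np.sin(r),-a[1]/r*np.sin(r),-np.cos(r)])
    M=R.from_rotvec(s["tcp_rot"]).as_matrix();D=M@T[:3,:3]@v;O=M@T[:3,3]+s["tool_pos"]
    q=O+D*(z-O[2])/D[2];A,b,th=np.load("panel.npy")
    t=(complex(q[0],q[1])-complex(A,b))*np.exp(-1j*th);return round(t.real*1e3,1),round(t.imag*1e3,1)
E
python3 - <<'E'
from h import *
s=bot.read_state()
for n,px,z in[("back+",(257,262),.040),("back-",(257,197),.040),("railend-",(402,206),.027),("railend+",(402,247),.027),("pad",(225,236),.063),("corner-",(411,118),.012),("corner+",(402,316),.012),("stop-",(58,207),.059),("stop+",(72,266),.059)]:print(n,wp(px,z,s))
p=np.load("w1.npz")["p"][170:320,20:420,::-1]
cv2.imwrite("pics/w1c.png",cv2.resize(p,None,fx=2,fy=2))
E
```

```text
back+ (np.float64(-49.2), np.float64(19.2))
back- (np.float64(-51.2), np.float64(-27.0))
railend- (np.float64(-152.4), np.float64(-18.8))
railend+ (np.float64(-154.0), np.float64(11.9))
pad (np.float64(-33.6), np.float64(-5.9))
corner- (np.float64(-160.6), np.float64(-82.7))
corner+ (np.float64(-161.8), np.float64(76.5))
stop- (np.float64(102.8), np.float64(-27.4))
stop+ (np.float64(97.7), np.float64(19.0))
```

step_arm:
  motion:
    - [0,0.3,0,4,0]
    - [0,0.3,0,8,0]
    - [0,0.3,0,10,0]
    - [0,0.3,0,10.7,0]
    - [0,0.3,0,10.7,0]
    - [0,0.3,-0.8,10.7,0]
    - [0,0.3,-1.6,10.7,0]
    - [0,0.3,-2.2,10.7,0]
    - [0,0.3,-2.6,10.7,0]
    - [0,0.3,-2.9,10.7,0]
    - [0,0.3,-3.2,10.7,0]
    - [0,0.3,-3.5,10.7,0]
    - [0,0.3,-3.8,10.7,0]
    - [0,0.3,-4.1,10.7,0]
    - [0,0.3,-4.4,10.7,0]
    - [0,0.3,-4.7,10.7,0]
    - [0,0.3,-5.0,10.7,0]

```text
time: 3.85
tool_pos: [0.5822, -0.0043, 0.0344]
tcp_rot: [3.085, 0.59, 0.001]
wrist_force: [1.0, -2.2, 0.5]
width: 0.001
grip_force: 1.0
```

```bash
python3 - <<'E'
from h import *
at()
p,d,c=cam("wrist");cv2.imwrite("pics/w2.png",p[...,::-1])
E
```

```text
t 3.85 panel (-0.04637096763457819-0.001187438155350544j) z 0.03439438585407818 f (-2.422926331613458-0.10375077159309443j) 0.519177890290879
```

View pics/w2.png

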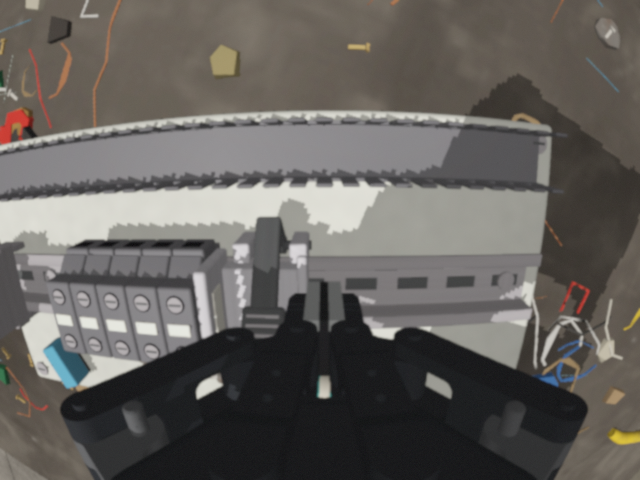

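The shut fingers sit against the clamp's back (about column 305) with about 2.4 N, so the row is sliding. I'll keep going.

step_arm:
  motion:
    - [0,0,-0.3,0,0]
    - [0,0,-0.6,0,0]
    - [0,0,-0.9,0,0]
    - [0,0,-1.2,0,0]
    - [0,0,-1.5,0,0]
    - [0,0,-1.8,0,0]
    - [0,0,-2.1,0,0]
    - [0,0,-2.4,0,0]
    - [0,0,-2.7,0,0]
    - [0,0,-3.0,0,0]
    - [0,0,-3.3,0,0]
    - [0,0,-3.6,0,0]
    - [0,0,-3.8,0,0]
    - [0,0,-4.0,0,0]
    - [0,0,-4.1,0,0]
    - [0,0,-4.2,0,0]
    - [0,0,-4.3,0,0]
    - [0,0,-4.4,0,0]

```text
time: 5.7
tool_pos: [0.5657, 0.0367, 0.0343]
tcp_rot: [3.086, 0.59, -0.0]
wrist_force: [0.6, -2.7, 0.7]
width: 0.003
grip_force: 1.1
```

```bash
python3 -c "
from h import *
at()"
```

```text
t 5.7 panel (-0.002221239985425347-0.0010096115566213522j) z 0.03427372194831515 f (-2.702168949737135+0.38612115944864245j) 0.6534893447201953
```

step_arm:
  motion:
    - [0,0,-0.1,0,0]
    - [0,0,-0.2,0,0]
    - [0,0,-0.3,0,0]
    - [0,0,-0.4,0,0]

```text
time: 6.1
tool_pos: [0.5642, 0.0404, 0.0343]
tcp_rot: [3.086, 0.591, -0.0]
wrist_force: [1.1, -1.6, 0.5]
width: 0.002
grip_force: 1.1
```

```bash
python3 -c "
from h import *
at()"
```

```text
t 6.1 panel (0.001824798530805067-0.0009887989498320953j) z 0.034267895218117156 f (-1.8910628436555377-0.40181549926959426j) 0.5025460641782198
```

Not there yet, so I'll take 1 mm steps and watch the force.

step_arm:
  motion:
    - [0,0,-0.1,0,0]
    - [0,0,-0.2,0,0]
    - [0,0,-0.3,0,0]

```text
time: 6.4
tool_pos: [0.5631, 0.0432, 0.0343]
tcp_rot: [3.086, 0.591, -0.0]
wrist_force: [1.5, -3.0, 1.6]
width: 0.002
grip_force: 1.1
```

step_arm:
  motion:
    - [0,0,-0.1,0,0]
    - [0,0,-0.2,0,0]

```text
time: 6.6
tool_pos: [0.5624, 0.0451, 0.0343]
tcp_rot: [-3.086, -0.59, -0.0]
wrist_force: [1.5, -2.3, 1.4]
width: -0.0
grip_force: 1.1
```

step_arm:
  motion:
    - [0,0,-0.1,0,0]
    - [0,0,-0.2,0,0]

```text
time: 6.8
tool_pos: [0.5616, 0.0469, 0.0343]
tcp_rot: [-3.086, -0.59, -0.0]
wrist_force: [0.5, -3.0, 0.6]
width: -0.004
grip_force: 1.1
```

```bash
python3 - <<'E'
from h import *
at()
p,d,c=cam("wrist");cv2.imwrite("pics/w3.png",p[...,::-1])
E
```

```text
t 6.8 panel (0.008835941215570622-0.0010202498048302363j) z 0.03428330259216676 f (-2.9248705296876043+0.662665992125333j) 0.5770745306051639
```

View pics/w3.png

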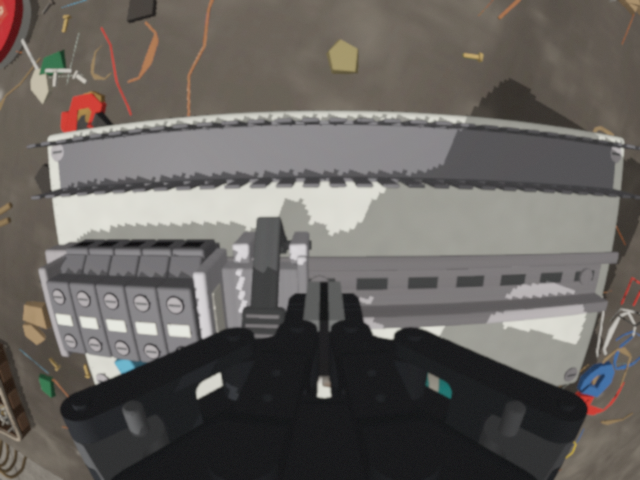

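The row is now almost at the stop, which is hidden behind block 1 at about (45,300).

step_arm:
  motion:
    - [0,0,-0.1,0,0]
    - [0,0,-0.2,0,0]

```text
time: 7.05
tool_pos: [0.5614, 0.0481, 0.0344]
tcp_rot: [3.084, 0.591, 0.001]
wrist_force: [3.2, -6.6, -0.2]
width: 0.004
grip_force: 3.6
```

step_arm:
  motion:
    - [0,0,-0.1,0,0]
    - [0,0,-0.2,0,0]

```text
time: 7.25
tool_pos: [0.5615, 0.0484, 0.0346]
tcp_rot: [3.081, 0.592, 0.003]
wrist_force: [3.7, -12.8, -0.6]
width: 0.001
grip_force: 6.9
```

step_arm:
  motion:
    - [0,0,-0.1,0,0]
    - [0,0,-0.1,0,0]

```text
time: 7.45
tool_pos: [0.5614, 0.0485, 0.0347]
tcp_rot: [3.08, 0.592, 0.004]
wrist_force: [4.3, -14.5, 0.0]
width: -0.001
grip_force: 7.3
```

The push has stalled at about 15 N at TCP panel x = 10 mm, which is the expected home place. Now I'll retreat, go up and over the pad.

step_arm:
  motion:
    - [0,0,0.4,0,0]
    - [0,0,1.0,0,0]
    - [0,0,1.3,0,0]
    - [0,0,1.3,0,0]
    - [0,0,1.3,-3,0]
    - [0,0,1.3,-6.5,0]
    - [0,0,1.3,-7.5,0]
    - [0,0,1.3,-7.5,0]
    - [0,0,-0.5,-7.5,0]
    - [0,0,-1.9,-7.5,0]
    - [0,0,-1.9,-7.5,0]
    - [0,0,-1.9,-7.5,0]

```text
time: 8.65
tool_pos: [0.5519, 0.0695, 0.1081]
tcp_rot: [3.085, 0.593, -0.003]
wrist_force: [-0.3, 1.1, -0.1]
width: -0.004
grip_force: 0.0
```

```bash
python3 - <<'E'
from h import *
at()
p,d,c=cam("wrist");cv2.imwrite("pics/w4.png",p[...,::-1])
E
```

```text
t 8.65 panel (0.03334251819319774-0.0003147602290178679j) z 0.10809712682111583 f (1.180684864241392-0.1030035025178252j) -0.09799871017339117
```

View pics/w4.png

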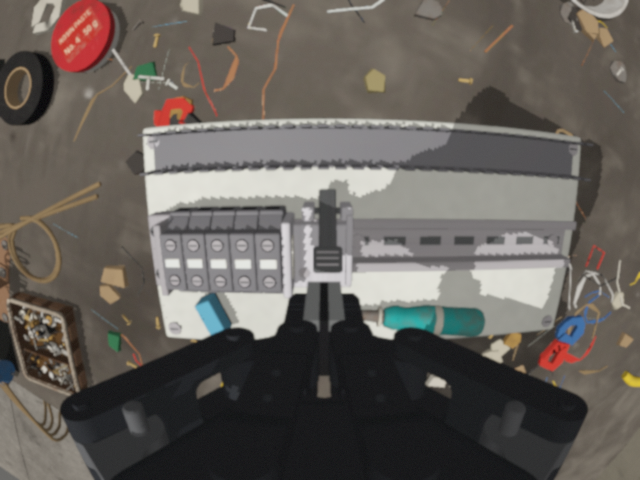

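The pad is at about (328,258), straight ahead of the fingers. I'll check the stop region near (155,250) enlarged.

```bash
python3 - <<'E'
from h import *
p=cv2.imread("pics/w4.png")[190:310,130:370]
cv2.imwrite("pics/w4c.png",cv2.resize(p,None,fx=3.3,fy=3.3,interpolation=cv2.INTER_CUBIC))
s=bot.read_state()
for n,px,z in[("blk1 l",(160,262),.062),("pad",(328,258),.063),("backedge",(352,260),.04),("corner",(146,130),.012),("cornerL+",(170,336),.012),("lab1",(172,264),.06),("lab5",(266,264),.06)]:print(n,wp(px,z,s))
E
```

```text
blk1 l (np.float64(128.2), np.float64(-1.1))
pad (np.float64(31.5), np.float64(-4.9))
backedge (np.float64(16.8), np.float64(3.9))
corner (np.float64(156.0), np.float64(-78.6))
cornerL+ (np.float64(154.8), np.float64(78.3))
lab1 (np.float64(121.5), np.float64(0.7))
lab5 (np.float64(65.5), np.float64(-0.3))
```

View pics/w4c.png

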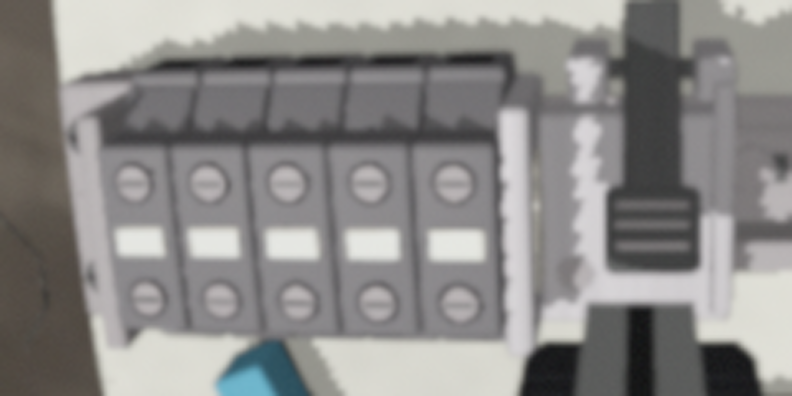

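The blocks' labels at 121.5 and 65.5 mm match home exactly, and the row is tight. Now I'll press the lever along its arc.

step_arm:
  motion:
    - [0,0.2,0,2,0]
    - [0,0.2,0,3.6,0]
    - [0,0.2,0,4.1,0]
    - [0,0.1,0,4.5,0]
    - [0,-0.1,0,4.7,0]
    - [0,-0.3,0,4.9,0]
    - [0,-0.6,0,5.1,0]
    - [0,-0.8,0,5.3,0]

```text
time: 9.5
tool_pos: [0.5442, 0.0654, 0.0581]
tcp_rot: [3.085, 0.59, -0.005]
wrist_force: [-4.7, -1.2, 7.1]
width: -0.001
grip_force: 3.9
```

step_arm:
  motion:
    - [0,-0.3,0,0.2,0]
    - [0,-0.5,0,0.4,0]
    - [0,-0.7,0,0.6,0]
    - [0,-0.9,0,0.8,0]
    - [0,-1.0,0,0.9,0]
    - [0,-1.1,0,1.0,0]

```text
time: 10.1
tool_pos: [0.5357, 0.0621, 0.0463]
tcp_rot: [3.085, 0.59, 0.002]
wrist_force: [0.9, -0.9, 2.2]
width: 0.003
grip_force: 1.0
```

```bash
python3 -c "
from h import *
at()"
```

```text
t 10.1 panel (0.032446207228124135+0.017444236017988377j) z 0.046345245420200354 f (-1.1142332709834264-0.48595748290837193j) 2.1795552849723103
```

step_arm:
  motion:
    - [0,-0.1,0,0.1,0]
    - [0,-0.1,0,0.2,0]
    - [0,-0.1,0,0.3,0]
    - [0,-0.1,0,0.4,0]

```text
time: 10.5
tool_pos: [0.5337, 0.0615, 0.0422]
tcp_rot: [3.085, 0.591, -0.002]
wrist_force: [-2.7, -2.3, 4.8]
width: -0.001
grip_force: 2.6
```

step_arm:
  motion:
    - [0,0,0,0.1,0]
    - [0,0,0,0.2,0]
    - [0,0,0,0.2,0]

```text
time: 10.8
tool_pos: [0.5336, 0.0616, 0.0408]
tcp_rot: [3.085, 0.591, -0.003]
wrist_force: [-5.1, -2.4, 10.1]
width: 0.004
grip_force: 5.1
```

step_arm:
  motion:
    - [0,0,0,0.1,0]
    - [0,0,0,0.2,0]
    - [0,0,0,0.2,0]

```text
time: 11.1
tool_pos: [0.5335, 0.0615, 0.0403]
tcp_rot: [3.085, 0.591, -0.004]
wrist_force: [-10.4, -4.4, 20.1]
width: -0.003
grip_force: 10.9
```

step_arm:
  motion:
    - [0,0,0,0.1,0]
    - [0,0,0,0.2,0]
    - [0,0,0,0.2,0]
    - [0,0,0,0.2,0]

```text
time: 11.5
tool_pos: [0.5335, 0.0614, 0.04]
tcp_rot: [3.085, 0.591, -0.004]
wrist_force: [-15.4, -4.1, 32.5]
width: 0.005
grip_force: 16.8
```

The lever has stalled hard at its limit. I'll release, lift and back off, then look.

step_arm:
  motion:
    - [0,0,0,-0.3,0]
    - [0,0,0,-0.8,0]
    - [0,0,0,-3,0]
    - [0,0,0,-7,0]
    - [0,0,0,-10,0]
    - [0,0,0,-10,0]
    - [0,0,0,-10,0]
    - [0,0,0,-10,0]

```text
time: 12.3
tool_pos: [0.533, 0.0619, 0.1346]
tcp_rot: [-3.085, -0.591, 0.004]
wrist_force: [-0.3, 0.3, 0.4]
width: 0.0
grip_force: 0.0
```

```bash
python3 - <<'E'
from h import *
at()
p,d,c=cam("wrist");p=p[150:350,100:420,::-1]
cv2.imwrite("pics/w5.png",cv2.resize(p,None,fx=2.5,fy=2.5,interpolation=cv2.INTER_CUBIC))
E
```

```text
t 12.3 panel (0.0332729686742205+0.02001703966632068j) z 0.13459271876248777 f (0.3522111166964598+0.1685507669060448j) 0.42657502774240097
```

View pics/w5.png

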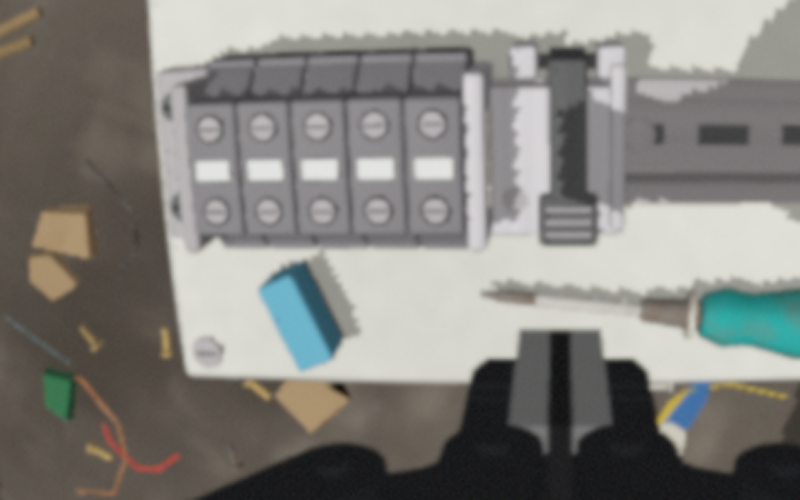

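The crop shows the lever flat with its pad at the clamp's near edge (568,220). The row is tight from the stop (185,160) to the clamp, and the relay and driver haven't moved. I'm handing it in.

```bash
python3 -c "
from h import *
print(bot.finish_job())"
```

```text
the job is handed in; nothing more can be done
None
```

The row of blocks is tight against the end stop and the cam lever is pressed flat to its limit; I handed the job in at about 12 s, and no verdict came back.

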